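# Close the filter hatch of an air-sampling pump and lock its quarter-turn stud

### The job

The filter of the little air-sampling pump has just been changed and its hatch was left standing open. Swing the grey cover right down, then turn the black wing of its quarter-turn stud in line with the slot, push it home, and turn it a quarter turn clockwise to the stop so that it stays in and the hatch is locked. Leave the dropper bottle, timer and vial beside it where they are.

Things in the scene. Friction and masses are not known exactly. Their poses are not given: they have to be found in the camera images.
- cover_hinge (a point): Pump fixed on the bench: dark base, white shell, 110 mm deep, 140 wide, 86 high with its grey cover shut, gauge and switch in front. This point: middle of the cover's hinge axis on the pump's right, 83 mm above the bench; it does not move with the cover. x along the hinge to the pump's back, y level from the hinge towards the stud's side, z up.
- slot (a point): Middle of the slot in the steel plate inside the pump, on the plate's top face, 72 mm above the bench, 100 mm from the hinge axis. Slot 37 mm long along x, 11 mm wide along y; plate 4 mm thick. Axes as cover_hinge. With the cover shut it lies straight under the stud. Stops below it allow the inserted stud only its clockwise quarter turn.
- cover_edge (a point): Point on the upper face of the grey cover near its front free corner, clear of the stud: 118 mm from the hinge axis, 36 mm along the hinge towards the pump's front; the rear corner is as good. The cover is a plate 106 mm (along the hinge) x 134 x 6 mm, upper face 3 mm above the hinge axis when shut. Axes turn with the cover: z out of its upper face, y from hinge to free edge.
- wing_grip (a point): Middle of the stud's black wing: a bar 60 mm long (x) x 13 thick (y) x 24 high (z, out of the cover), white line on top. The stud is 100 mm from the hinge axis; popped up, this point is 33 mm above the cover's face. Under the wing: a 25 mm hub; on the cover: a 42 mm disc, 3 mm high. Two black marks beside the stud show the slot's direction, the red mark towards the hinge the locked one.
- cover (a joint): Opening angle of the hatch cover, rad: 0 shut, positive open (to 1.1). The hinge is stiff: the cover stays where it is left, and about 2 N at its free edge closes it.
- plunger (a joint): How far the stud is pushed in, m: 0 popped up, 0.014 fully in. A spring pushes it out (3 N at 0, 8 N at 0.014). Its 31 mm cross pin meets the plate at about 0.002 unless the wing is within about 10 degrees of the slot's direction; push it beyond 0.0115 to turn it. Locked, the spring holds it at about 0.011 against the plate's underside.
- wing (a joint): Turn of the wing relative to the cover, rad, clockwise from above positive: 0 in line with the slot (parallel to the hinge), 1.57 a quarter turn on. Pushed in, its stops are at about -0.1 and 1.67. It turns with slight friction and stays where it is left.
- dropper_bottle: Bystander: small amber dropper bottle with a red bulb, 32 mm across, 94 mm high, origin at the middle of its underside. Near it, behind the pump and to its right, tall fixed laboratory stands rise to 700 mm: keep the arm clear of their rods.
- bench_timer: Bystander: pale bench timer lying flat, 62 x 62 x 18 mm, origin at the middle of its underside.
- sample_vial: Bystander: sample vial with black cap, 23 mm across, 46 mm high, origin at the middle of its underside.

How it is judged:
At the end, for the whole second after the job is handed in: The cover is shut (within 0.03 rad), and the stud is locked: it stays pushed in by at least 8.5 mm by itself, caught under the slotted plate, with its wing turned clockwise at least 1.2 rad (about 70 degrees) from the slot, and at rest (value of joint cover below 0.03 rad and value of joint plunger above 0.0085 m and value of joint wing above 1.2 rad and velocity of joint wing between -0.1 and 0.1 rad/s); the robot touches nothing.
It fails at once if the dropper bottle, timer or vial is shifted by more than 30 mm or knocked over (distance of any of dropper_bottle, bench_timer, sample_vial from where it was at the start of the episode above 0.03 m or angle between any of dropper_bottle, sample_vial's own z axis and vertical above 0.6 rad).
It also fails if it takes over 59 s, if anything falls off the work surface, if the arm or the gripper's body presses on something with over 40 N, if the wrist force passes 120 N, or if a joint passes its speed limit or range.

### The arm

A 6-joint arm with a two-finger parallel gripper is mounted at the origin on a cart in front of the work surface, level with it; the furniture and walls round the work are solid. World frame = base frame: x ahead of the robot, y to its left, z up, the work surface at z = 0. Lengths are in m, angles in rad, forces in N, time in s.
With the tool pointing down it reaches from about 0.35 to 0.85 m from the base axis. Payload 8.1 kg.
Tool frame: the origin (TCP) lies at the very end of the fingers, on their centre line; the grasp point (between the pads) lies 19 mm behind it; z points along the fingers, y is the direction in which the jaws open and shut (so a half turn about z gives the same grasp; the last joint's range is limited). The gripper opens to 93 mm and grips with 3 to 60 N. Pads are 15 mm wide; open, the fingers measure 128 mm over their backs; the gripper's body (75 mm by 188 mm) begins 65 mm behind the grasp point.
Start: joints at [-1.367, 0.13, 1.488, -0, 1.523, -0.085], TCP at [0.171, -0.575, 0.219] pointing down, gripper open.
Joint ranges: [-2.96, 2.96], [-0.89, 2.26], [0.02, 2.5], [-1.34, 4.48], [0, 2.73], [-2.66, 2.66]. Speed limits (rad/s): [2.39, 2.39, 2.79, 3.14, 3.14, 3.14].

### API

Orientations are given as a rotation vector (axis times angle).
In Python, from plant import robot gives the robot as it stands.
- The arm moves only by the shell command python3 -m inch 'ROWS' [FORCE]. ROWS is JSON, a list that holds one entry, the list of rows, each a list of 7 numbers: the shift along the tool's x, y, z in cm, then the turn, a rotation vector about the tool's x, y, z in degrees, then the gripper command: -1 is fully open, 1 is shut, values between are in proportion. A call has 1 to 5 rows; each row shifts and turns the commanded pose from where the row before left it, along the tool's axes as they then stand; what a row does not reach is not made up. A row lasts 1/10 s, in which the tool goes at most 50 mm and 8.59 degrees, less where a joint would pass 70% of its speed; a pose out of reach is approached as far as the arm can. A call with a gripper value outside its range is refused whole. The fingers move at their own pace and stop on an object; FORCE is the grip in N (left out, the last holds). Time passes only in rows, so rows that do not move let the fingers close. It gives the time, the measured TCP pose, the force and the opening at its end, in the units of the state.
- robot.read_state(): the state, without advancing time (a new reading comes with each control period).
- robot.read_camera(name): name is "scene" or "top" or "wrist"; returns a dict with "image" (480x640x3 uint8, blue, green, red), "K" (3x3 intrinsics, pixels), "R" (3x3) and "t" (3): a world point X has camera coordinates R X + t; the wrist camera has in their place "tool_from_camera" (4x4, takes a point from camera to tool coordinates, whose origin is the TCP and whose axes are the flange's). Camera axes: x right, y down, z forward; pixel columns grow to the right and rows downward; lengths in m; the calibration is good to about 2 mm. A picture is of the moment at which its call begins: read the wrist's pose just before it. There is no depth.
- robot.close_job(): hands the job in, once; it reports no verdict.
The state is a dict: "t": time; "q": joint angles; "dq": joint speeds; "joint_torque": joint torques, N m; "tool_pos": TCP position; "orientation": TCP orientation; "force": force on the tool from outside, world axes, zero at the start; "wrist_torque": the same for the moment, N m; "opening": finger opening in m.
Only numpy, scipy, OpenCV 4.12 (cv2) and the standard library are available. Lean on these libraries where they do the work, as an engineer would, in place of code of your own. Each camera call takes 0.05 s, during which the arm holds its last target. There are 200 camera calls.

## Working session

There is one attempt and no reset: what is moved stays moved. The work goes in short steps, Python scripts to look and compute and a shell command to move; the robot and the scene stay as the last step left them, time stands still between calls to the robot, and variables do not carry over. Pictures are saved under pics/ and viewed, about 8 in all and at most 12, crops included, and the job is handed in when it is done.

```bash
ls; mkdir -p pics; python3 - <<'E'
from plant import robot
import cv2,numpy as np
s=robot.read_state();print(s)
for n in("scene","top"):
    c=robot.read_camera(n);cv2.imwrite(f"pics/{n}0.png",c["image"]);print(n,c["K"],c["R"],c["t"])
    np.savez(f"{n}0.npz",**{k:np.array(v) for k,v in c.items()})
c=robot.read_camera("wrist");print(c["K"],c["tool_from_camera"])
E
```

```text
pics
{'t': 0.0, 'q': array([-1.36736893e+00,  1.31152815e-01,  1.48928628e+00,  1.41675970e-05,
        1.52300780e+00, -8.54303304e-02]), 'dq': array([-0.00065865, -0.00182323,  0.00113648,  0.00061306, -0.00067064,
        0.00041804]), 'joint_torque': array([ 1.02317947e-03, -5.59841323e+01, -4.91760564e+01,  7.69307208e-02,
        3.58342601e-02, -2.42399619e-04]), 'tool_pos': array([ 0.1708065 , -0.57457161,  0.21758861]), 'orientation': array([-3.10705082e+00, -4.51893225e-01,  1.49463890e-04]), 'force': array([ 0.26848352, -0.31498478,  0.09310127]), 'wrist_torque': array([ 0.03458245,  0.00727408, -0.00082097]), 'opening': 0.09301757516539551}
scene [[600.17674323   0.         330.18081382]
 [  0.         600.17674323 233.97960126]
 [  0.           0.           1.        ]] [[-0.37968066 -0.92498261  0.0158041 ]
 [-0.65493     0.25668737 -0.71075895]
 [ 0.65338295 -0.28021201 -0.70325809]] [0.37331772 0.31608049 0.74083894]
top [[581.08712475   0.         335.49363988]
 [  0.         581.08712475 232.38999883]
 [  0.           0.           1.        ]] [[-0.01872446 -0.99924428 -0.03406272]
 [-0.99371127  0.02236088 -0.1097174 ]
 [ 0.11039616  0.03179411 -0.99337899]] [0.22359765 0.49239438 0.91594642]
[[373.85056429   0.         321.29456341]
 [  0.         373.85056429 239.58727151]
 [  0.           0.           1.        ]] [[-4.99664013e-04 -9.70814201e-01 -2.39832311e-01  6.56416615e-02]
 [ 9.99999816e-01 -5.67582035e-04  2.14119518e-04  5.46298447e-05]
 [-3.43994780e-04 -2.39832160e-01  9.70814306e-01 -1.66346260e-01]
 [ 0.00000000e+00  0.00000000e+00  0.00000000e+00  1.00000000e+00]]
```

View pics/scene0.png

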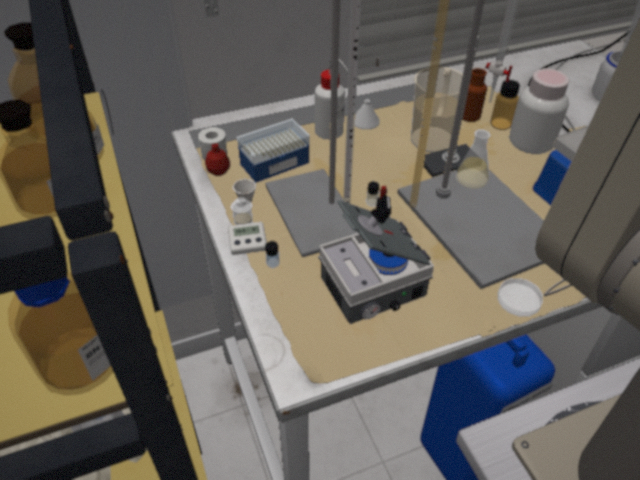

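View pics/top0.png

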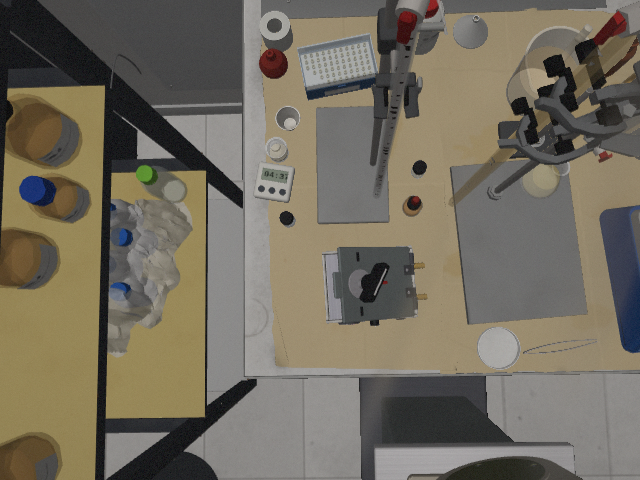

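The pump front faces the robot, with its hinge on the image right at about (415,283) in the top view. The stud is at (375,283). The vial is at (287,218), the timer at (275,181) and the dropper at (413,205). I'll zoom in once on both views.

```bash
python3 - <<'E'
import cv2,numpy as np
a=cv2.imread("pics/top0.png")[235:335,310:440];b=cv2.imread("pics/scene0.png")[180:325,310:440]
a=cv2.resize(a,None,fx=3.9,fy=3.9,interpolation=2);b=cv2.resize(b,None,fx=3,fy=3,interpolation=2)
h=max(len(a),len(b));o=np.zeros((600,800,3),np.uint8)
a=cv2.resize(a,(400,308));b=cv2.resize(b,(400,446));o[:308,:400]=a;o[:446,400:]=b
cv2.imwrite("pics/zoom.png",o[:446])
E
```

```text
(no output)
```

View pics/zoom.png

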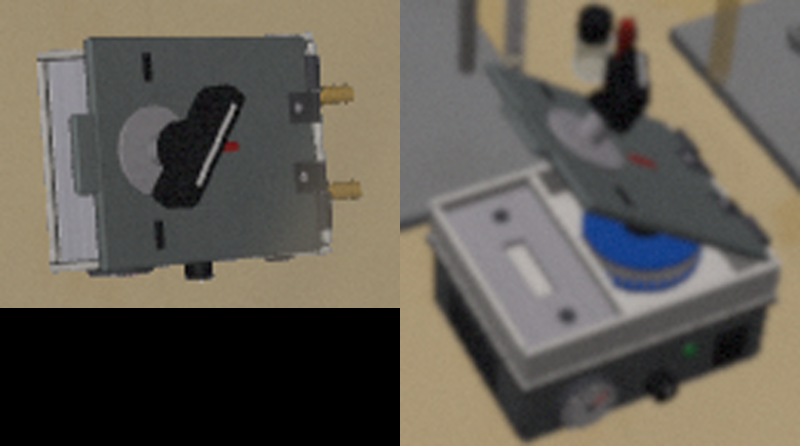

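```bash
cat > h.py <<'E'
import numpy as np
def ray(c,u,v):
    d=c["R"].T@np.linalg.solve(c["K"],[u,v,1]); return -c["R"].T@c["t"],d
def onz(c,u,v,z):
    o,d=ray(c,u,v); return o+d*(z-o[2])/d[2]
def tri(r1,r2):
    (o1,d1),(o2,d2)=r1,r2
    s=np.linalg.lstsq(np.c_[d1,-d2],o2-o1,rcond=None)[0]
    p,q=o1+s[0]*d1,o2+s[1]*d2
    return (p+q)/2,np.linalg.norm(p-q)
E
python3 - <<'E'
import numpy as np;from h import *
T=np.load("top0.npz");S=np.load("scene0.npz")
zt=lambda x,y:(310+x*130/400,235+y*100/308)
zs=lambda x,y:(310+(x-400)*130/400,180+y*145/446)
for n,p in dict(RR=(313,37),FR=(328,252),RL=(38,58),FL=(55,270)).items(): print(n,onz(T,*zt(*p),.078))
for n,p in dict(FLs=(525,362),FRs=(775,262),RLs=(434,208)).items(): print(n,onz(S,*zs(*p),.078))
# tri: cover free corners, red mark, wing ends
for n,a,b in [("freefront",(90,270),(487,65)),("red",(231,146),(642,160)),("hingefront",(322,252),(765,252)),("mark front",(159,235),(623,192)),("wingtop hi",(228,90),(630,38)),]:
    print(n,tri(ray(T,*zt(*a)),ray(S,*zs(*b))))
for n,u,v,z in [("dropper",413,205,.09),("vial",287,218,.046),("timer",275,181,.018)]: print(n,onz(T,u,v,z))
E
```

```text
RR [0.46642516 0.09513142 0.078     ]
FR [0.36012112 0.09128249 0.078     ]
RL [0.45884756 0.23280345 0.078     ]
FL [0.35367796 0.22608845 0.078     ]
FLs [0.35021845 0.22985454 0.078     ]
FRs [0.36268555 0.09169137 0.078     ]
RLs [0.45713831 0.23240809 0.078     ]
freefront (array([0.36910574, 0.22293152, 0.24156343]), np.float64(0.041387086791549524))
red (array([0.41285955, 0.14099602, 0.1191228 ]), np.float64(0.0031626340885485956))
hingefront (array([0.36158096, 0.09701586, 0.08826672]), np.float64(0.004073992891423052))
mark front (array([0.37177689, 0.17515714, 0.14894627]), np.float64(0.0003709957054450655))
wingtop hi (array([0.43541438, 0.1433874 , 0.17910953]), np.float64(0.00015939289703708072))
dropper [0.52976873 0.09224457 0.09      ]
vial [0.520322   0.29069803 0.046     ]
timer [0.5871591  0.31350538 0.018     ]
```

```bash
python3 - <<'E'
import numpy as np;from h import *
T=np.load("top0.npz");S=np.load("scene0.npz")
for u,v in[(492,192),(377,192),(375,163),(455,203)]:print("top",onz(T,u,v,.015))
for u,v in[(443,193),(335,203),(349,198),(417,205)]:print("sc",onz(S,u,v,.015))
for u,v in[(525,105),(550,155),(600,150),(520,125)]:print("clamp if z=.5",onz(T,u,v,.5))
E
python3 -m inch '[[[0,-4,-1,0,0,-5,1],[0,-4.5,-1.5,0,0,-5,1],[0,-4.5,-1.5,0,0,-5,1],[0,-4.5,-1.5,0,0,-5,1],[0,-2,-1,0,0,-5,1]]]' 20
```

```text
top [ 0.56005837 -0.04637247  0.015     ]
top [0.56478925 0.14347968 0.015     ]
top [0.6141102  0.14551467 0.015     ]
top [0.54313366 0.01518861 0.015     ]
sc [ 0.56162821 -0.05266665  0.015     ]
sc [0.60870358 0.14455363 0.015     ]
sc [0.61205915 0.11540011 0.015     ]
sc [0.54970162 0.00819422 0.015     ]
clamp if z=.5 [0.54729415 0.03950493 0.5       ]
clamp if z=.5 [0.5045371  0.02155405 0.5       ]
clamp if z=.5 [ 0.50760675 -0.01902786  0.5       ]
clamp if z=.5 [0.53043239 0.04450324 0.5       ]
t: 0.65
tool_pos: [0.0865, -0.3981, 0.2845]
orientation: [2.935, 1.119, -0.001]
force: [-0.7, 0.1, 0.4]
opening: 0.0575
```

```bash
python3 -m inch '[[[4.4,2.15,0,0,0,-7,1],[4.4,2.15,0,0,0,-7,1],[4.4,2.15,0,0,0,-7,1],[4.4,2.15,0,0,0,-7,1],[4.4,2.15,0,0,0,-7,1]]]'
```

```text
t: 1.15
tool_pos: [0.2987, -0.2802, 0.2834]
orientation: [2.462, 1.952, 0.0]
force: [0.0, -2.4, -0.0]
opening: 0.0179
```

```bash
python3 -m inch '[[[4.4,2.15,0,0,0,-8,1],[4.4,2.3,0,0,0,-8,1],[4.4,2.4,0,0,0,-8,1],[4.3,2.5,0,0,0,-8,1],[4.3,2.5,0,0,0,-8,1]]]'
```

```text
t: 1.65
tool_pos: [0.4047, -0.0596, 0.2833]
orientation: [-1.644, -2.677, 0.0]
force: [0.8, -0.4, -1.2]
opening: 0.0007
```

```bash
python3 -m inch '[[[2.9,0.9,0,0,0,-8.2,1],[2.7,1.3,0,0,0,-8.2,1],[2.5,1.65,0,0,0,-8.2,1],[2.25,2,0,0,0,-8.2,1],[1.95,2.3,0,0,0,-8.2,1]]]'
```

```text
t: 2.15
tool_pos: [0.3791, 0.0881, 0.2835]
orientation: [-0.603, -3.083, 0.0]
force: [0.1, -0.4, 0.5]
opening: 0.0005
```

```bash
python3 -m inch '[[[0,0,-1,0,0,-8.3,1],[0,0,-1,0,0,-8.3,1],[0,0,-1,0,0,-8.3,1],[0,0,0,0,0,0,1],[0,0,0,0,0,0,1]]]'
python3 - <<'E'
from plant import robot
import cv2,numpy as np
s=robot.read_state();c=robot.read_camera("wrist");cv2.imwrite("pics/w1.png",c["image"])
np.savez("w1.npz",image=c["image"],K=c["K"],M=c["tool_from_camera"],p=s["tool_pos"],o=s["orientation"]);print(s["tool_pos"],s["orientation"],s["q"])
E
```

```text
t: 2.65
tool_pos: [0.3797, 0.0869, 0.3133]
orientation: [0.06, -3.141, 0.0]
force: [0.7, -0.1, -0.7]
opening: 0.0004
[0.37967079 0.08690729 0.31333603] [ 6.00540540e-02 -3.14098168e+00  1.86806386e-05] [ 9.31985770e-02 -4.75326486e-01  1.85524512e+00 -9.29631363e-06
  1.76171172e+00 -1.51583389e+00]
```

View pics/w1.png

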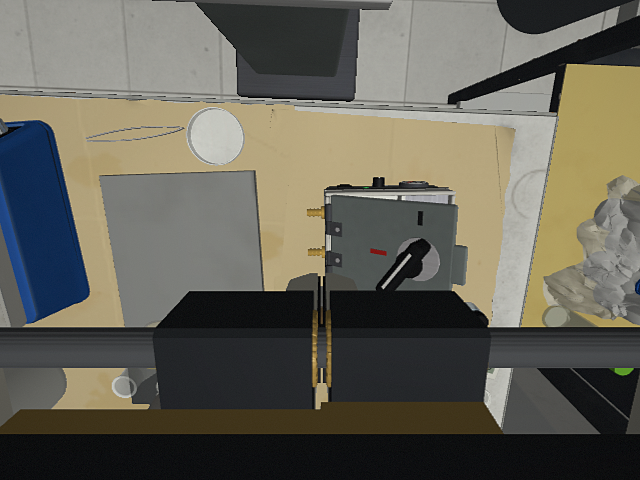

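The wrist view agrees with the top view. The red mark is at (378,252), the wing runs from about (385,288) to (425,245), and the front hinge corner is at (328,195). I'll press the cover down near its front free corner with the fingers closed.

```bash
python3 -m inch '[[[0.3,3,1,0,0,0,1],[0.4,3,2.5,0,0,0,1],[0.4,2.9,3,0,0,0,1],[0,0,3,0,0,0,1],[0,0,2,0,0,0,1]]]'
python3 -m inch '[[[0,0,1,0,0,0,1],[0,0,1,0,0,0,1],[0,0.1,1,0,0,0,1],[0,0.1,1,0,0,0,1],[0,0,0,0,0,0,1]]]'
```

```text
t: 3.2
tool_pos: [0.3633, 0.1757, 0.1954]
orientation: [0.064, -3.138, 0.002]
force: [-0.4, 1.2, -0.5]
opening: 0.0003
t: 3.7
tool_pos: [0.3643, 0.1772, 0.1574]
orientation: [0.066, -3.139, 0.001]
force: [-0.3, -0.5, 0.6]
opening: 0.0006
```

```bash
python3 -m inch '[[[0,0.5,1,0,0,0,1],[0,0.5,1,0,0,0,1],[0,0.5,1,0,0,0,1],[0,0.4,1,0,0,0,1],[0,0,0,0,0,0,1]]]'
python3 -m inch '[[[0,0.4,1,0,0,0,1],[0,0.4,0.8,0,0,0,1],[0,0.3,0.6,0,0,0,1],[0,0,0.5,0,0,0,1],[0,0,0,0,0,0,1]]]'
```

```text
t: 4.2
tool_pos: [0.3627, 0.1964, 0.1166]
orientation: [0.068, -3.138, 0.002]
force: [-0.6, -0.2, 0.9]
opening: 0.0008
t: 4.7
tool_pos: [0.3629, 0.2074, 0.0887]
orientation: [0.067, -3.139, 0.0]
force: [0.7, 0.6, -0.8]
opening: 0.0008
```

```bash
python3 -m inch '[[[0,0,0.2,0,0,0,1],[0,0,0.2,0,0,0,1],[0,0,0.2,0,0,0,1],[0,0,0,0,0,0,1],[0,0,0,0,0,0,1]]]'
```

```text
t: 5.2
tool_pos: [0.3637, 0.2076, 0.0859]
orientation: [-0.067, 3.141, 0.0]
force: [-11.8, -3.5, 22.6]
opening: 0.0012
```

```bash
python3 -m inch '[[[0,0,-3,0,0,0,1],[-1,0,-4,0,0,0,0],[-2,-0.4,-4,0,0,0,-0.1],[-2.5,-0.4,-4,0,0,0,-0.1],[-2,-0.4,-2,0,0,0,-0.1]]]'
python3 -m inch '[[[0,0,0,0,0,0,-0.1],[0,0,0,0,0,0,-0.1],[0,0,0,0,0,0,-0.1]]]'
python3 - <<'E'
from plant import robot
import cv2,numpy as np
s=robot.read_state();c=robot.read_camera("wrist");cv2.imwrite("pics/w2.png",c["image"])
np.savez("w2.npz",image=c["image"],K=c["K"],M=c["tool_from_camera"],p=s["tool_pos"],o=s["orientation"]);print(s["tool_pos"],s["orientation"],s["q"])
E
```

```text
t: 5.7
tool_pos: [0.4415, 0.1988, 0.2581]
orientation: [-0.067, 3.135, 0.003]
force: [-0.2, 0.4, -0.1]
opening: 0.0282
t: 6.0
tool_pos: [0.4376, 0.1984, 0.2518]
orientation: [0.067, -3.138, 0.001]
force: [-0.3, 0.6, 0.8]
opening: 0.0494
[0.43756768 0.19837901 0.25177033] [ 6.72005626e-02 -3.13793313e+00  1.19483075e-03] [ 3.18773072e-01 -2.06604513e-01  1.75668741e+00  1.33444742e-04
  1.59454363e+00 -1.29484484e+00]
```

View pics/w2.png

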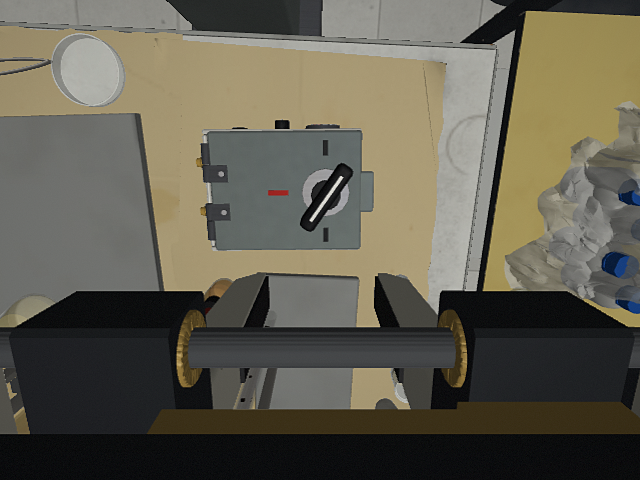

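The cover is shut. The marks are at (325,147) and (325,235), the disc is centred near (325,192), and the wing runs from (347,168) to (307,226). It is about 34° clockwise of the slot direction.

```bash
cat >> h.py <<'E'
from scipy.spatial.transform import Rotation as Ro
def wonz(w,u,v,z):
    R=Ro.from_rotvec(w["o"]).as_matrix();M=w["M"]
    o=R@M[:3,3]+w["p"];d=R@M[:3,:3]@np.linalg.solve(w["K"],[u,v,1]);return o+d*(z-o[2])/d[2]
E
python3 - <<'E'
import numpy as np,cv2;from h import *
w=np.load("w2.npz");im=w["image"];g=im.astype(int)
def blobs(m,lo):
    n,l,s,c=cv2.connectedComponentsWithStats(m.astype(np.uint8));return [(i,s[i],c[i]) for i in range(1,n) if s[i][4]>lo],l
roi=np.zeros(im.shape[:2],bool);roi[135:245,230:358]=1
dk=roi&(g.max(2)<50)
b,l=blobs(dk,15)
for i,s,c in b:
    z=.119-.003 if s[4]>400 else .086
    r=cv2.minAreaRect(np.argwhere(l==i)[:,::-1].astype(np.float32));print(s,c,r,wonz(w,*c,z))
red=roi&(g[...,2]>1.8*g[...,1])
for i,s,c in blobs(red,15)[0]:print("red",c,wonz(w,*c,.086))
wh=roi&(g.min(2)>180)
for i,s,c in blobs(wh,15)[0]:
    yx=np.argwhere(blobs(wh,15)[1]==i);a=yx[yx[:,0].argmin()][::-1];e=yx[yx[:,0].argmax()][::-1]
    A,E=wonz(w,*a,.131),wonz(w,*e,.131);print("line",s,a,e,A,E,np.linalg.norm(A-E),np.degrees(np.arctan2(*(A-E)[1::-1])),wonz(w,*c,.131))
print("toolyaw",np.degrees(Ro.from_rotvec(w["o"]).as_matrix()[:2,0]))
E
```

```text
[323 140   5  15  68] [324.79411765 147.08823529] ((325.0, 147.0), (14.0, 4.0), 90.0) [0.37059787 0.19816383 0.086     ]
[ 300  163   53   69 1240] [325.20483871 195.84354839] ((324.30303955078125, 196.38087463378906), (28.6986141204834, 76.53985595703125), 27.349876403808594) [0.40893059 0.19996007 0.116     ]
[324 228   4  14  55] [325.47272727 234.38181818] ((325.5, 234.5), (13.0, 3.0), 90.0) [0.44778097 0.20222431 0.086     ]
red [277.36206897 192.4137931 ] [0.41140429 0.15783027 0.086     ]
line [310 176  33  45 140] [340 176] [310 220] [0.39152519 0.21028976 0.131     ] [0.42644601 0.1887164  0.131     ] 0.04104721349858299 148.2930748232869 [0.40865889 0.2006535  0.131     ]
toolyaw [-57.2430015   -2.45284647]
```

```bash
python3 -m inch '[[[2.85,0.3,0,0,0,8.55,-0.1],[0,0,2,0,0,8.55,-0.1],[0,0,3,0,0,8.55,-0.1],[0,0,3,0,0,8.55,-0.1],[0,0,2,0,0,0,-0.1]]]'
```

```text
t: 6.55
tool_pos: [0.4079, 0.2, 0.1501]
orientation: [-0.866, -3.016, 0.004]
force: [-0.5, -0.4, -1.6]
opening: 0.051
```

```bash
python3 -m inch '[[[0,0,2,0,0,0,-0.1],[0,0,2,0,0,0,-0.1],[0,0,0,0,0,0,-0.1],[0,0,0,0,0,0,0.4],[0,0,0,0,0,0,1]]]' 30
python3 -m inch '[[[0,0,0,0,0,0,1],[0,0,0,0,0,0,1],[0,0,0,0,0,0,1],[0,0,0,0,0,0,1],[0,0,0,0,0,0,1]]]'
```

```text
t: 7.05
tool_pos: [0.4107, 0.2006, 0.1146]
orientation: [0.859, 3.021, 0.001]
force: [-0.2, 0.1, -1.1]
opening: 0.0398
t: 7.55
tool_pos: [0.4105, 0.2001, 0.1139]
orientation: [0.86, 3.021, -0.0]
force: [-1.7, -2.6, 2.6]
opening: 0.0127
```

```bash
python3 -m inch '[[[0,0,0,0,0,-7,1],[0,0,0,0,0,-7,1],[0,0,0,0,0,-7,1],[0,0,0,0,0,-7,1],[0,0,0,0,0,-6.8,1]]]' 40
python3 -m inch '[[[0,0,0,0,0,0,1],[0,0,0,0,0,0,1],[0,0,0,0,0,0,1]]]'
```

```text
t: 8.05
tool_pos: [0.4105, 0.2006, 0.1139]
orientation: [-0.091, 3.14, 0.001]
force: [-0.8, 0.2, 2.4]
opening: 0.0124
t: 8.35
tool_pos: [0.4105, 0.2006, 0.1138]
orientation: [-0.079, 3.14, 0.001]
force: [-0.8, 1.1, 3.4]
opening: 0.013
```

```bash
python3 -m inch '[[[0,0,0.2,0,0,0,1],[0,0,0.2,0,0,0,1],[0,0,0.2,0,0,0,1],[0,0,0,0,0,0,1],[0,0,0,0,0,0,1]]]'
```

```text
t: 8.85
tool_pos: [0.4105, 0.2006, 0.1078]
orientation: [-0.083, 3.14, 0.001]
force: [-0.1, 2.2, 4.5]
opening: 0.0122
```

```bash
python3 -m inch '[[[0,0,0.2,0,0,0,1],[0,0,0.2,0,0,0,1],[0,0,0.2,0,0,0,1],[0,0,0.1,0,0,0,1],[0,0,0,0,0,0,1]]]'
```

```text
t: 9.35
tool_pos: [0.4106, 0.2005, 0.101]
orientation: [-0.083, 3.14, 0.001]
force: [-1.4, 1.7, 7.0]
opening: 0.0129
```

The force follows the spring, so the pin has passed through the slot. I'll push a little further, then turn clockwise.

```bash
python3 -m inch '[[[0,0,0.1,0,0,0,1],[0,0,0.05,0,0,0,1],[0,0,0,0,0,0,1],[0,0,0,0,0,8,1],[0,0,0,0,0,8,1]]]'
python3 -m inch '[[[0,0,0,0,0,8,1],[0,0,0,0,0,8,1],[0,0,0,0,0,8,1],[0,0,0,0,0,8,1],[0,0,0,0,0,8,1]]]'
```

```text
t: 9.85
tool_pos: [0.4107, 0.2003, 0.1]
orientation: [0.363, 3.12, 0.0]
force: [-2.4, -0.5, 11.0]
opening: 0.0126
t: 10.35
tool_pos: [0.4105, 0.1998, 0.1]
orientation: [1.409, 2.808, -0.001]
force: [-5.0, -3.9, 12.4]
opening: 0.0126
```

```bash
python3 -m inch '[[[0,0,0,0,0,8,1],[0,0,0,0,0,8,1],[0,0,0,0,0,8,1],[0,0,0,0,0,7,1],[0,0,0,0,0,0,1]]]'
python3 -m inch '[[[0,0,0,0,0,0,1],[0,0,0,0,0,0,1]]]'
python3 -c "
from plant import robot
s=robot.read_state();print(s['q'],s['force'],s['wrist_torque'])"
```

```text
t: 10.85
tool_pos: [0.4101, 0.1997, 0.0999]
orientation: [2.106, 2.331, -0.003]
force: [-5.6, -3.2, 14.4]
opening: 0.0128
t: 11.05
tool_pos: [0.4101, 0.1997, 0.0999]
orientation: [2.101, 2.335, -0.003]
force: [-6.2, -3.0, 14.5]
opening: 0.0129
[ 3.41543870e-01 -1.75113070e-01  2.01046250e+00 -1.08630253e-03
  1.30751041e+00  2.36368628e-01] [-6.21692532 -3.00523464 14.46139703] [-0.73818657  1.09433304 -0.05558507]
```

```bash
python3 -m inch '[[[0,0,0,0,0,4,1],[0,0,0,0,0,4,1],[0,0,0,0,0,0,1],[0,0,-0.3,0,0,0,1],[0,0,0,0,0,0,1]]]'
python3 -m inch '[[[0,0,0,0,0,0,-0.1],[0,0,0,0,0,0,-0.1],[0,0,0,0,0,0,-0.1],[0,0,0,0,0,0,-0.1],[0,0,0,0,0,0,-0.1]]]'
```

```text
t: 11.55
tool_pos: [0.4098, 0.1996, 0.1023]
orientation: [2.259, 2.183, -0.003]
force: [-4.3, -2.6, 6.7]
opening: 0.0128
t: 12.05
tool_pos: [0.4103, 0.2003, 0.102]
orientation: [-2.259, -2.183, 0.0]
force: [-0.3, -0.4, 0.2]
opening: 0.0476
```

```bash
python3 -m inch '[[[0,0,-3,0,0,0,-0.1],[0,0,-4,0,0,0,-0.1],[0,0,-4,0,0,0,-0.1],[0,0,-3,0,0,-8.5,-0.1],[0,0,-2,0,0,-8.5,-0.1]]]'
python3 -m inch '[[[0,0,0,0,0,-8.5,-0.1],[-3,0,0,0,0,-8.5,-0.1],[0,0,0,0,0,-8.5,-0.1],[0,0,0,0,0,0,-0.1],[0,0,0,0,0,0,-0.1]]]'
python3 - <<'E'
from plant import robot
import cv2,numpy as np
s=robot.read_state();o=[]
for n in("wrist","top"):
    c=robot.read_camera(n);cv2.imwrite(f"pics/{n}3.png",c["image"]);o.append(cv2.resize(c["image"],(400,300)) if n=="wrist" else c["image"][140:380,230:550])
    if n=="wrist":np.savez("w3.npz",image=c["image"],K=c["K"],M=c["tool_from_camera"],p=s["tool_pos"],o=s["orientation"])
cv2.imwrite("pics/f.png",np.hstack([o[0],cv2.resize(o[1],(400,300))]));print(s["tool_pos"],s["force"])
E
```

```text
t: 12.55
tool_pos: [0.4112, 0.2006, 0.2652]
orientation: [1.903, 2.497, 0.005]
force: [0.4, 0.0, 0.5]
opening: 0.0514
t: 13.05
tool_pos: [0.4223, 0.173, 0.2621]
orientation: [-1.321, -2.85, -0.0]
force: [-0.2, -0.7, 0.0]
opening: 0.0511
[0.4222641  0.17296249 0.26206398] [-0.22074257 -0.68891632  0.00601497]
```

View pics/f.png

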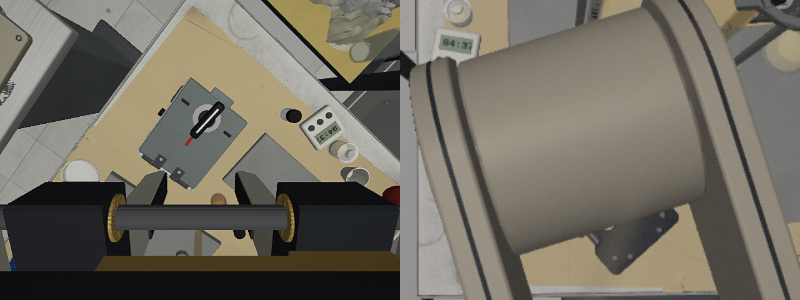

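The wrist view shows the wing lined up with the red mark, perpendicular to the two black marks, and the cover flush. I'll check the wing's height and angle in numbers.

```bash
python3 - <<'E'
import numpy as np,cv2;from h import *
for f,z0 in(("w2.npz",.131),("w3.npz",.120)):
    w=np.load(f);g=w["image"].astype(int);best=None
    n,l,s,c=cv2.connectedComponentsWithStats((g.min(2)>170).astype(np.uint8))
    for i in range(1,n):
        P=wonz(w,*c[i],z0)
        if 20<s[i][4]<400 and np.hypot(*(P[:2]-[.409,.2003]))<.012:
            yx=np.argwhere(l==i)[:,::-1].astype(float);d=yx-yx.mean(0);v=np.linalg.svd(d,full_matrices=False)[2][0];t=d@v
            for z in(.131,.120):
                A,E=[wonz(w,*(yx.mean(0)+v*k),z) for k in(t.min(),t.max())]
                print(f,"z",z,"len",np.linalg.norm(A-E),"ang",np.degrees(np.arctan2(*(A-E)[1::-1])),"mid",(A+E)[:2]/2)
E
```

```text
w2.npz z 0.131 len 0.041679143500873164 ang 147.49172503118677 mid [0.40928046 0.2001882 ]
w2.npz z 0.12 len 0.04327487163065836 ang 147.49172503118675 mid [0.41072763 0.20036829]
w3.npz z 0.131 len 0.03985693259239653 ang 87.62205132122968 mid [0.40827087 0.20113157]
w3.npz z 0.12 len 0.04133100672174728 ang 87.62205132122966 mid [0.40935189 0.20031517]
```

```bash
python3 -c "
from plant import robot
print(robot.close_job(), robot.read_state()['t'])"
```

```text
the job is handed in; nothing more can be done
the job is handed in; nothing more can be done
```

The hatch is shut and, by my last checks, locked. I handed the job in at about 13 s of the 59 s allowed. The hand-in gives no verdict.

**What I did:** I pressed the cover down near its front free corner until it met a firm stop, about 23 N with the fingertip at the closed height of 86 mm. I then gripped the wing (12.7 mm read between the pads), turned it 35° back in line with the slot and pushed it in about 14 mm. I turned it clockwise towards the stop, eased off, let go and lifted clear.

**Last checks:**
- **Wing:** in the wrist image it lies along the red mark, about 95° (1.66 rad) clockwise of the slot. That is right at the stated stop.
- **Stud:** it stays in by itself after release. The white line's apparent length fits a wing about 11 mm lower than when popped up, and its midpoint agrees within 1 mm. That height check is coarse: the length changes by only about 4% between up and locked.
- **Cover:** it looks flush in the same image, though I did not measure its angle again.
- **Contact:** the gripper was clear of the pump, about 14 cm above the wing, with no force beyond sensor noise.
- **Dropper bottle, timer and vial:** the arm blocked much of the last top view. The timer and vial are upright in the wrist view; the dropper bottle is only partly visible. I did not re-measure any of the three. The gripper never went low near them, and I saw no force that suggested contact.

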